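# Bring the next film frame into the viewer's window and hold it

### The arm

A 7-joint arm with a two-finger parallel gripper is mounted at the origin on the work surface. World frame = base frame: x ahead of the robot, y to its left, z up, the work surface at z = 0. Lengths are in m, angles in rad, forces in N, time in s.
With the tool pointing down it reaches from about 0.4 to 0.925 m from the base axis. Payload 5.6 kg.
Tool frame: the origin (TCP) lies at the very end of the fingers, on their centre line; the grasp point (between the pads) lies 19 mm behind it (grasp_offset is the distance from the TCP to the grasp point, in m); z points along the fingers, y is the line along which they close (so a half turn about z gives the same grasp; the last joint's range is limited). The gripper opens to 85 mm and grips with 20 to 120 N. Pads are 22 mm wide; open, the fingers measure 114 mm over their backs; the gripper's body (76 mm by 85 mm) begins 54 mm behind the grasp point. The pads swing forward as they close: fully open they stand 13 mm farther back than shut.
Start: joints at [-0.043, 0.468, -0.012, 1.603, 0.006, 1.071, -0.056], TCP at [0.65, -0, 0.231] pointing down, gripper open.
Joint ranges: [-2.53, 2.53], [-0.31, 2.02], [-1.57, 1.55], [0.28, 2.44], [-1.29, 4.43], [0.15, 1.84], [-2.92, 2.92]. Speed limits (rad/s): [2.57, 2.57, 3.14, 3.14, 3.14, 3.14, 3.14].

### API

Orientations are given as [roll, pitch, yaw] about the fixed x, y, z axes, in that order (R = Rz(yaw) Ry(pitch) Rx(roll)).
In Python, from rig import move_to, line_to, goto_joints, set_gripper, wait, solve_ik, read_camera, Unreachable, sign_off, outline_of, place_of, current_time, current_joint_pos, current_dq, current_effort, current_tool_pos, current_ee_rot, current_ft_force, current_moment, current_width, current_grasp_force, grasp_offset gives the robot as it stands. The module is installed in compiled form; this text tells all that it offers. Calls block until the motion is done:
- move_to(position, orientation): joint-space move of the TCP to a pose.
- line_to(position, speed=0.15, attitude=None, force_limit=None): straight line of the TCP; attitude=None keeps the orientation; speed is the mean speed in m/s. With force_limit (N) it stops when the force on the tool has changed by that much, and returns True; else False.
- goto_joints(angles): joint-space move.
- set_gripper(opening, force=None): finger opening in m; force is the grip in N (None keeps the last); returns when the fingers have stopped.
- wait(seconds).
- solve_ik(position, orientation): joint angles nearest the present ones, or None.
- read_camera(name): name is "scene" or "side" or "wrist"; returns a dict with "pixels" (384x512x3 uint8, red, green, blue), "z_map" (384x512 float32, m along the optical axis (not along the pixel's ray), 0 where there is no reading), "K" (3x3 intrinsics, pixels), "distortion" ([k1, k2, p1, p2, k3] as OpenCV has them; the pictures are not rectified), "rvec" (rotation vector, rad) and "tvec" (3), from world to camera coordinates, as OpenCV has them; the wrist camera has in their place "mount" (4x4, takes a point from camera to tool coordinates, whose origin is the TCP and whose axes are the flange's). Camera axes: x right, y down, z forward; pixel columns grow to the right and rows downward; lengths in m; the calibration is good to about 2 mm. A picture is of the moment at which its call begins: read the wrist's pose just before it.
A pose or a line that the arm cannot do raises Unreachable and nothing moves.
- sign_off(): hands the job in; it is judged then, once.
Trained networks look in a picture, given as the dict that the camera call returned (one of the last four; its "shot" number tells which), for a name from the list of things; names that differ only in an ending like _2 or _b are one class to them, and where a whole thing is asked for, a point or a joint stands for the part that bears it (a point fixed in the world has none). Each returns a list of dicts, best first, with "confidence" (0 to 1); they miss things now and then, are a little off and sometimes report something else, mostly with a low value. They report only what shows in the picture. A call takes as long as a camera call.
- outline_of(picture, thing): "mask" (384x512 bool, what is visible of it) and "bbox" ([left, top, right, bottom] in pixels, round what is visible of it).
- place_of(picture, thing): "pixel" ([row, column] in pixels: a listed point, or the origin of a listed thing).
Readings, each from a call of its own:
- current_time(): time.
- current_joint_pos(): joint angles.
- current_dq(): joint speeds.
- current_effort(): joint torques, N m.
- current_tool_pos(): TCP position.
- current_ee_rot(): TCP orientation.
- current_ft_force(): force on the tool from outside, world axes, zero at the start.
- current_moment(): the same for the moment, N m.
- current_width(): finger opening in m.
- current_grasp_force(): force on a finger pad.
Only numpy, scipy, OpenCV 4.12 (cv2) and the standard library are available. Lean on these libraries where they do the work, as an engineer would, in place of code of your own. Each camera call takes 0.05 s, during which the arm holds its last target. There are 200 camera calls.

### The job

Press the film viewer's window lid fully shut, so that its catch snaps home. Then take the orange pull tab and draw the spring-loaded film carrier out until its black pointer lies over the red band, and keep holding it still there with the fingers: finish while holding it, do not let go, because it springs back. The lid must stay shut, and leave the other things on the desk where they stand.

Things in the scene. Friction and masses are not known exactly. Their poses are not given: they have to be found in the camera images.
- viewer: white film-strip viewer fixed to the desk: box 150 mm (its x) x 170 (y) x 50 high; a rail (x -20 to 54, top 46 mm high) runs out of its +y side to y = 270. Origin: centre of the box's underside, on the desk. x points to the hinge side, away from the robot, turned by up to 0.35 rad; y along the rail, the pulling direction; z up.
- lid (a joint): angle of the grey window lid (135 mm from hinge to free front edge, 130 wide, 8 thick): 0 is shut, grows as the front edge rises about the hinge on the far side; starts at 0.45 to 0.85 and stays where it is left. Below about 0.1 rad a sprung catch resists with some 5 to 10 N at the front edge; past about 0.04 it snaps on to 0 and holds.
- lid_hinge (a point): point on the lid's hinge axis at mid width: in the viewer's frame at x +65, y 0, z 60 mm. The axis runs along the viewer's y. The middle plane of the lid passes through it.
- lid_press (a point): point on the lid's outer (upper) face, at mid width, 115 mm from the hinge axis and 20 mm behind the free edge, 4 mm outside the lid's middle plane: the place to press. With the lid shut it lies 64 mm above the desk. Moves with the lid.
- pull_tab: film carrier (steel strip along the rail) with its orange upright tab, 36 mm (viewer's x) x 10 thick (y) x 52 high, top 106 mm above the desk. Origin: the tab's middle, 14 mm below its top; axes as the viewer's. Home: 140 mm from the viewer's centre along y, 50 clear of the box; slides out 100 mm. A spring pulls it home: 4 N, plus 0.8 N per 10 mm out. Pinch from above across the 10 mm.
- pointer (a point): black pointer bar (5 mm wide in the viewer's y, 34 mm long in x) sticking out from the carrier towards viewer +x at the tab's foot, just above the white scale bar; the point is its centre, in line with the tab's middle along y. Moves with the carrier.
- mark (a point): centre of the top of the red band clipped across the white scale bar beside the rail: 12 mm wide along the viewer's y, 36 mm in x. Fixed during a run, 40 to 75 mm out from the pointer's home. Axes as the viewer's.
- film_can_a: black film can with a paper label, 32 mm across, 50 mm high; loose, a bystander. Origin: centre of its underside.
- film_can_b: green film can, 32 mm across, 50 mm high; loose, a bystander. Origin: centre of its underside.
- pink_cup: small pink cup, 72 mm across, 60 mm high; loose, a bystander. Origin: centre of its underside.
- tape_roll: yellow tape roll lying flat, 64 mm across, 19 mm high; loose, a bystander. Origin: centre of its underside.
- pencil_pot: cork pencil pot, 72 mm across, 100 mm high (pencils to 165 mm); loose, a bystander. Origin: centre of its underside.
- tripod_camera: black camera on a mini tripod, feet 100 mm across, 205 mm high; loose, a bystander. Origin: centre of its underside.
- notebook: mauve notebook lying flat, 150 x 210 x 16 mm; loose, a bystander. Origin: centre of its underside.
- glue_pot: amber jar with pink cap, 48 mm across, 70 mm high; loose, a bystander. Origin: centre of its underside.

How it is judged:
On the way, in this order (a step that is already met when the one before it is completed fails the run):
1. the lid is pressed shut past its catch (value of joint lid below 0.025 rad), for 0.2 s.
2. the carrier is drawn out with the pointer over the red band, held by the fingers, lid shut (y of pointer in the frame of mark between -0.006 and 0.006 m and contact force between the fingers and pull_tab above 2 N and value of joint lid below 0.025 rad), for 0.3 s.
At the end, for the whole second after the job is handed in: The fingers are still holding the pull tab (at least 2 N between them), the pointer's centre lies over the red band (within 6 mm of its middle line along the rail) and is still (under 10 mm/s), and the lid is fully shut (under 0.025 rad) (all of step 2 and linear speed of pull_tab below 0.01 m/s); the arm keeps its last pose, push and grip.
It fails at once if a bystander is moved by more than 25 mm (distance of any of film_can_a, film_can_b, pink_cup, tape_roll, pencil_pot, tripod_camera, notebook, glue_pot from where it was at the start of the episode above 0.025 m).
It also fails if it takes over 42 s, if anything falls off the work surface, if the arm or the gripper's body presses on something with over 40 N, if the wrist force passes 120 N, or if a joint passes its speed limit or range.

## Working session

There is one attempt and no reset: what is moved stays moved. The work goes in short steps, each a Python script; the robot and the scene stay as the last script left them, time stands still between calls to the robot, and variables do not carry over. Pictures are saved under pics/ and viewed, at most 10 in all, crops included, and the job is handed in when it is done.

```bash
mkdir -p pics; cat > h.py <<'E'
import numpy as np, cv2
from rig import *
from scipy.spatial.transform import Rotation as Rot
def ext(p, pose=None):
    """world->camera R,t"""
    if 'rvec' in p and p['rvec'] is not None:
        return cv2.Rodrigues(np.array(p['rvec'],float))[0], np.array(p['tvec'],float).ravel()
    pos,rpy=pose
    T=np.eye(4); T[:3,:3]=Rot.from_euler('xyz',rpy).as_matrix(); T[:3,3]=pos
    C=np.linalg.inv(T@np.array(p['mount'])); return C[:3,:3],C[:3,3]
def ray(p,px,pose=None):
    R,t=ext(p,pose)
    u=cv2.undistortPoints(np.array([[[px[1],px[0]]]],float),np.array(p['K'],float),np.array(p['distortion'],float))[0,0]
    return -R.T@t, R.T@np.array([u[0],u[1],1.0])
def cloud(p,mask,pose=None):
    R,t=ext(p,pose); r,c=np.nonzero(mask&(p['z_map']>0))
    u=cv2.undistortPoints(np.stack([c,r],1).astype(float)[:,None],np.array(p['K'],float),np.array(p['distortion'],float))[:,0]
    z=p['z_map'][r,c].astype(float)[:,None]
    return (np.hstack([u,np.ones((len(u),1))])*z-t)@R
def depthpt(p,px,pose=None):
    r,c=np.round(px).astype(int); m=np.zeros(p['z_map'].shape,bool); m[max(r-1,0):r+2,max(c-1,0):c+2]=1
    q=cloud(p,m,pose); return np.median(q,0) if len(q) else None
def tri(rays):
    A=np.zeros((3,3));b=np.zeros(3)
    for o,d in rays:
        d=d/np.linalg.norm(d);P=np.eye(3)-np.outer(d,d);A+=P;b+=P@o
    x=np.linalg.solve(A,b)
    return x,[np.linalg.norm(np.cross(x-o,d/np.linalg.norm(d))) for o,d in rays]
E
cat > a.py <<'E'
from h import *
np.set_printoptions(precision=4,suppress=True)
pose=(current_tool_pos(),current_ee_rot()); print(pose, current_time())
P={}
for n in ('scene','side','wrist'):
    P[n]=read_camera(n); cv2.imwrite(f'pics/{n}0.png',P[n]['pixels'][...,::-1])
cv2.imwrite('pics/all0.png',cv2.resize(np.hstack([P['scene']['pixels'],P['side']['pixels']])[...,::-1],(800,300)))
for th in ('viewer','lid_hinge','lid_press','pull_tab','pointer','mark','film_can_a','film_can_b','pink_cup','tape_roll','pencil_pot','tripod_camera','notebook','glue_pot'):
    rs=[]
    for n in P:
        for d in place_of(P[n],th)[:2 if 'can' in th else 1]:
            ps=pose if n=='wrist' else None
            print(th,n,round(d['confidence'],2),np.round(d['pixel']),'depth',depthpt(P[n],d['pixel'],ps))
            if d['confidence']>.4: rs.append(ray(P[n],d['pixel'],ps))
    if len(rs)>1: print('   TRI',*tri(rs))
print(current_time())
E
python3 a.py
```

```text
(array([ 0.6494, -0.0001,  0.2303]), array([-3.1398,  0.0001,  1.5707])) 0.0
viewer scene 0.91 [201. 239.] depth [ 0.6459 -0.0553  0.0727]
viewer side 0.93 [221. 276.] depth [ 0.5864 -0.1264  0.0547]
viewer wrist 0.9 [219. 214.] depth [ 0.6061 -0.0405  0.0875]
   TRI [ 0.597  -0.076  -0.0013] [np.float64(0.0016408100612749009), np.float64(0.003677987206268072), np.float64(0.00423201107383402)]
lid_hinge scene 0.98 [201. 233.] depth [ 0.6492 -0.0778  0.069 ]
lid_hinge side 0.82 [204. 298.] depth [ 0.6711 -0.0745  0.0484]
lid_hinge wrist 0.67 [238. 267.] depth [ 0.6594 -0.0719  0.0646]
   TRI [ 0.6586 -0.0781  0.064 ] [np.float64(0.010507020790662786), np.float64(0.010430318475455521), np.float64(0.005063004777268599)]
lid_press scene 0.64 [177. 239.] depth [ 0.5693 -0.0811  0.111 ]
lid_press side 0.84 [197. 261.] depth [ 0.553  -0.0857  0.1207]
lid_press wrist 0.89 [270. 162.] depth [0.6078 0.0025 0.2518]
   TRI [ 0.5604 -0.0797  0.112 ] [np.float64(0.007179502837143382), np.float64(0.00586304464670853), np.float64(0.0031578782940456926)]
pull_tab scene 0.73 [191. 275.] depth [0.5879 
[... 2545 characters left out ...]
6 -0.5372  0.0028]
tripod_camera side 0.88 [371. 309.] depth [ 0.5372 -0.5447  0.0026]
   TRI [ 0.5323 -0.5405  0.006 ] [np.float64(0.005168854881060963), np.float64(0.0051688548810608845)]
notebook scene 0.58 [237. 379.] depth [0.6023 0.4572 0.0141]
notebook side 0.94 [125. 235.] depth [0.591  0.4194 0.0156]
   TRI [ 0.5942  0.4561 -0.0055] [np.float64(0.006400225906350333), np.float64(0.0064002259063505925)]
glue_pot scene 0.73 [194. 275.] depth [0.597  0.0655 0.1039]
glue_pot side 0.83 [150. 181.] depth [0.3701 0.319  0.0209]
glue_pot wrist 0.28 [240. 360.] depth [ 0.7657 -0.0814  0.0501]
   TRI [0.4604 0.1007 0.1002] [np.float64(0.12001155069447579), np.float64(0.12001155069447599)]
2.25
```

View pics/wrist0.png

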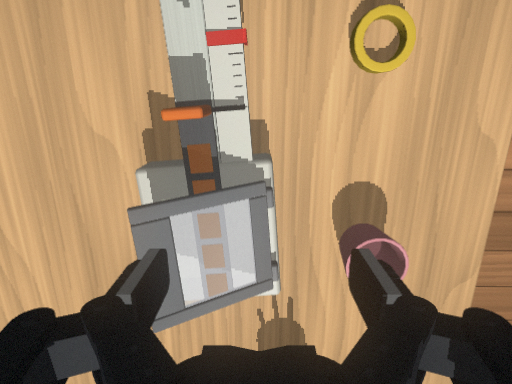

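View pics/side0.png

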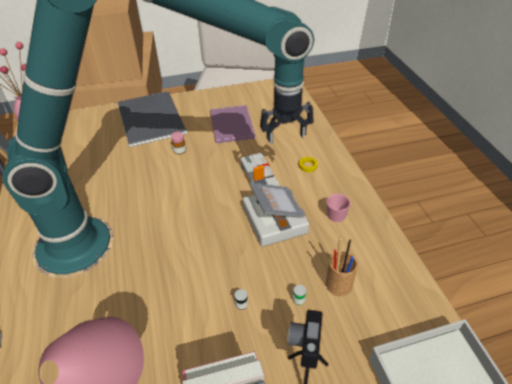

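```bash
cat > b.py <<'E'
from h import *
np.set_printoptions(precision=4,suppress=True)
pose=(current_tool_pos(),current_ee_rot())
P={n:read_camera(n) for n in ('wrist','scene','side')}
for n in P:
    ps=pose if n=='wrist' else None
    for th in ('pull_tab','lid','viewer','mark'):
        o=outline_of(P[n],th)
        if not o: print(n,th,'none'); continue
        c=cloud(P[n],o[0]['mask'],ps); print(n,th,round(o[0]['confidence'],2),o[0]['bbox'],len(c))
        if th=='pull_tab':
            t=c[c[:,2]>.1]
            if len(t)>5: (cx,sz,an)=cv2.minAreaRect((t[:,:2]*1e3).astype(np.float32)); print('  tabtop',cx,sz,an,np.median(t[:,2]),t.mean(0))
        if th=='lid':
            # plane of upper face
            g=c[c[:,2]>.055]; 
            for _ in range(8):
                m=g.mean(0);N=np.linalg.svd(g-m,full_matrices=False)[2][2];N*=np.sign(N[2]);d=np.abs((g-m)@N); g=g[d<max(.003,2*np.median(d))] if _<7 else g
            print('  plane',N,m,len(g),'tilt',np.arccos(N[2]),'yaw',np.arctan2(-N[1],-N[0]))
    # rail top: z in 40..48mm, y>0.03
    c=cloud(P[n],np.ones((384,512),bool),ps)
    hsv=cv2.cvtColor(P[n]['pixels'],cv2.COLOR_RGB2HSV)
    red=((hsv[...,0]<6)|(hsv[...,0]>174))&(hsv[...,1]>150)&(hsv[...,2]>90)
    r=cloud(P[n],red,ps); r=r[(np.abs(r[:,0]-.62)<.05)&(np.abs(r[:,1]-.12)<.06)&(r[:,2]>.03)&(r[:,2]<.07)]
    if len(r)>5: print('  red',len(r),np.median(r,0),r.min(0),r.max(0),cv2.minAreaRect((r[:,:2]*1e3).astype(np.float32)))
    b=c[(c[:,1]>.06)&(c[:,1]<.25)&(c[:,0]>.5)&(c[:,0]<.68)&(c[:,2]>.035)&(c[:,2]<.058)]
    if len(b)>50: print('  rail',len(b),cv2.minAreaRect((b[:,:2]*1e3).astype(np.float32)))
E
python3 b.py
```

```text
wrist pull_tab 0.75 [157.0, 98.3, 246.2, 196.5] 3636
  tabtop (585.7686767578125, 62.00785827636719) (35.72877502441406, 9.961166381835938) 4.527014255523682 0.10492737861323367 [0.5863 0.0622 0.1048]
wrist lid 0.76 [125.9, 178.4, 271.7, 333.8] 14289
  plane [0.453  0.0333 0.8909] [ 0.6008 -0.0712  0.0925] 13834 tilt 0.4715366236514401 yaw -3.068293813986835
wrist viewer 0.62 [125.7, 0.0, 280.6, 331.8] 30803
wrist mark 0.95 [205.5, 29.5, 247.6, 46.0] 580
  red 554 [0.6203 0.1287 0.0486] [0.6007 0.1217 0.0371] [0.6384 0.1356 0.0509] ((619.7003784179688, 128.63394165039062), (37.78118896484375, 11.901638984680176), 4.329969882965088)
  rail 8345 ((598.9918823242188, 110.25204467773438), (80.12454223632812, 100.75106048583984), 0.3786541521549225)
scene pull_tab 0.55 [215.9, 185.6, 277.1, 206.9] 229
  tabtop (589.1539306640625, 64.24811553955078) (23.533411026000977, 8.479862213134766) 6.749841690063477 0.10752575290169533 [0.5901 0.0648 0.1066]
scene lid 0.76 [217.1, 164.3, 259.7, 208.9] 1099
  plane [ 0.4676 -0.0024  0.8839] [ 0.6068 -0.0821  0.0911] 525 tilt 0.48659131399553435 yaw 3
[... 248 characters left out ...]
7.6266021728515625)
  rail 662 ((596.6112670898438, 126.48997497558594), (83.36055755615234, 137.39952087402344), 6.699938774108887)
side pull_tab 0.82 [252.2, 166.3, 291.3, 229.6] 421
  tabtop (589.5975341796875, -38.47007751464844) (32.148502349853516, 212.7642822265625) 1.7074421644210815 0.1055856616207168 [0.5857 0.0383 0.1054]
side lid 0.76 [248.7, 181.9, 304.0, 215.8] 1204
  plane [0.4509 0.0362 0.8918] [ 0.6009 -0.082   0.0954] 1038 tilt 0.46941523251111517 yaw -3.061482909700751
side viewer 0.8 [241.8, 153.7, 306.7, 246.7] 3569
side mark 0.2 [208.5, 107.2, 257.6, 144.9] 1300
  rail 452 ((599.8212280273438, 128.66099548339844), (78.26216125488281, 140.56396484375), 4.665741920471191)
```

The wrist view shows the viewer with its half-open grey lid at about (200,255), the orange tab at (183,113), the pointer at (230,108) and the red band at (226,37). The side view confirms the layout, with the bystanders well clear of the rail. Tab, band and lid plane all give a yaw of about 0.077. The viewer centre is at (0.596, -0.078), lid angle about 0.47, and the pull needed about 64 mm. The computed press point agrees with the triangulated one to 4 mm, so I'll press the lid now.

```bash
cat > c.py <<'E'
from h import *
np.set_printoptions(precision=4,suppress=True)
yaw=.077; X=np.array([np.cos(yaw),np.sin(yaw),0]); Y=np.array([-np.sin(yaw),np.cos(yaw),0])
C=np.array([.5964,-.0776,0]); H=C+.065*X+[0,0,.06]
def press(th): return H+(-.115*np.cos(th)+.004*np.sin(th))*X+np.array([0,0,.115*np.sin(th)+.004*np.cos(th)])
att=[np.pi,0,yaw]
set_gripper(0.0,30)
move_to(press(.47)+[0,0,.06],att)
print(current_joint_pos(),current_time())
line_to(press(.50)+[0,0,.01],.15)
for th in (.4,.3,.2,.12):
    s=line_to(press(th),.12,force_limit=25); print(th,s,current_tool_pos(),current_ft_force())
s=line_to(press(0)-[0,0,.006],.05,force_limit=25); print(s,current_tool_pos(),current_ft_force())
wait(.3); print(current_tool_pos(),current_ft_force(),current_time())
line_to(current_tool_pos()+[0,0,.1],.2)
p=read_camera('side'); o=outline_of(p,'lid')
for n in ('side','scene'):
    p=read_camera(n); o=outline_of(p,'lid')
    if o:
        g=cloud(p,o[0]['mask']); g=g[(g[:,2]>.03)&(g[:,2]<.15)]; print(n,o[0]['confidence'],np.percentile(g[:,2],[5,50,95]))
    if n=='side': cv2.imwrite('pics/side1.png',cv2.resize(p['pixels'][140:260,200:360,::-1],(640,480)))
print(current_time())
E
python3 c.py
```

```text
[-0.1607  0.397   0.3055  1.8772 -0.1507  0.8889 -1.2742] 4.8833
0.4 False [ 0.5573 -0.0807  0.1089] [ 0.6717 -0.2125  0.3368]
0.3 False [ 0.5528 -0.081   0.0982] [-0.6495  0.4446  0.3399]
0.2 False [ 0.5494 -0.0812  0.0868] [0.1163 1.2601 0.0928]
0.12 False [ 0.5476 -0.0813  0.0777] [-1.052  -0.7506 -0.3001]
True [ 0.5477 -0.0816  0.0636] [-4.599   0.6015 15.7803]
[ 0.5477 -0.0816  0.0636] [-4.3229  0.3387 16.3459] 7.1
side 0.92 [0.0601 0.0641 0.0677]
scene 0.64 [0.0573 0.064  0.0701]
8.0583
```

View pics/side1.png

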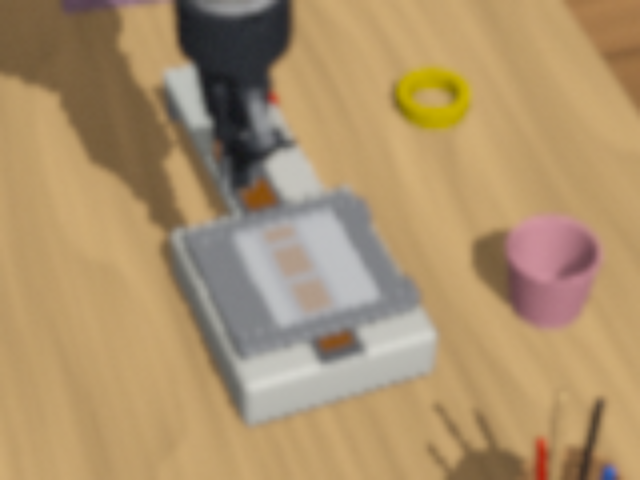

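The crop shows the lid lying flush on the box, with its top face at 64 mm, so it is shut. Next I'll take a second wrist view of the tab and band from a different place.

```bash
cat > d.py <<'E'
from h import *
np.set_printoptions(precision=4,suppress=True)
yaw=.077; Y=np.array([-np.sin(yaw),np.cos(yaw),0])
att=[np.pi,0,yaw]
set_gripper(0.05,40)
move_to(np.array([.586,.062,.21])-.0*Y,att)
wait(.2)
pose=(current_tool_pos(),current_ee_rot()); p=read_camera('wrist'); cv2.imwrite('pics/wrist2.png',p['pixels'][...,::-1])
print(pose)
hsv=cv2.cvtColor(p['pixels'],cv2.COLOR_RGB2HSV)
for th in ('pull_tab','pointer','mark'):
    for d in place_of(p,th)[:1]: print(th,d['confidence'],d['pixel'],depthpt(p,d['pixel'],pose))
o=outline_of(p,'pull_tab')
if o:
    c=cloud(p,o[0]['mask'],pose); t=c[c[:,2]>.1]; print('tab',len(t),cv2.minAreaRect((t[:,:2]*1e3).astype(np.float32)) if len(t)>5 else '', np.median(t[:,2]))
o=outline_of(p,'mark')
if o:
    c=cloud(p,o[0]['mask'],pose); c=c[(c[:,2]>.04)&(c[:,2]<.06)]; print('mark',o[0]['confidence'],len(c),cv2.minAreaRect((c[:,:2]*1e3).astype(np.float32)))
print(current_time(),current_joint_pos())
E
python3 d.py
```

```text
(array([0.5857, 0.0602, 0.2097]), array([3.141 , 0.0007, 0.0743]))
pointer 0.84 [141.7, 255.3] [0.6204 0.0655 0.053 ]
mark 0.82 [136.5, 189.3] [0.6208 0.1297 0.0487]
tab 468 ((586.69384765625, 62.19841766357422), (34.64642333984375, 9.32335376739502), 4.343362808227539) 0.10503042308480204
mark 0.72 0 ((0.0, 0.0), (0.0, 0.0), 0.0)
9.7583 [-0.3807  0.3904  0.2798  1.7928 -0.1272  0.9761 -1.5439]
```

View pics/wrist2.png

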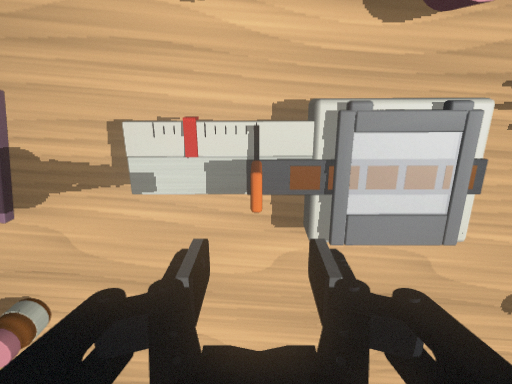

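The second wrist view shows the tab at (257,187), the pointer at (255,142) and the band at (190,137), with the lid flush. Both views put the needed pull at 64.0 mm and the tab top at about 105 mm. I'll grasp and pull.

```bash
cat > e.py <<'E'
from h import *
np.set_printoptions(precision=4,suppress=True)
yaw=.076; Y=np.array([-np.sin(yaw),np.cos(yaw),0]); att=[np.pi,0,yaw]
line_to([.5862,.0621,.069],.1,attitude=att,force_limit=15)
print(current_tool_pos(),current_ft_force())
set_gripper(0.0,60); wait(.2)
g=current_tool_pos(); print(g,current_width(),current_grasp_force(),current_ft_force())
line_to(g+.064*Y,.06); wait(.3)
q=current_tool_pos(); print(q,'moved',(q-g)@Y,current_width(),current_grasp_force(),current_ft_force())
pose=(q,current_ee_rot())
for n in ('wrist','scene','side'):
    p=read_camera(n); ps=pose if n=='wrist' else None
    cv2.imwrite(f'pics/{n}3.png',p['pixels'][...,::-1])
    r={}
    for th in ('pointer','mark'):
        for d in place_of(p,th)[:1]: r[th]=depthpt(p,d['pixel'],ps); print(n,th,round(d['confidence'],2),d['pixel'],r[th])
    if len(r)==2: print('  err y',(r['pointer']-r['mark'])@Y)
print(current_time())
E
python3 e.py; python3 -c "
import cv2
a=cv2.imread('pics/wrist3.png')
cv2.imwrite('pics/w3.png',a)"
```

```text
[0.5867 0.0622 0.0697] [ 0.3182 -0.2559  0.367 ]
[0.5863 0.0624 0.0694] 0.009360340345798336 58.77695560455322 [-2.2108  1.4173  5.8324]
[0.5817 0.1219 0.0694] moved 0.05967444767339915 0.009318845473305104 58.97383153438568 [-1.9539 -7.5356  4.6473]
wrist pointer 0.97 [179.5, 256.4] [0.6165 0.1251 0.0538]
wrist mark 0.74 [177.6, 251.7] [0.6161 0.1272 0.0485]
  err y -0.002193542535043557
scene pointer 0.84 [206.9, 291.2] [0.6    0.1284 0.0543]
scene mark 0.47 [214.6, 291.7] [0.6304 0.141  0.0489]
  err y -0.010270110615232399
side pointer 0.7 [164.4, 263.1] [0.619  0.1246 0.0533]
side mark 0.61 [168.4, 262.1] [0.6127 0.1143 0.0481]
  err y 0.009806151641755322
13.9333
```

View pics/w3.png

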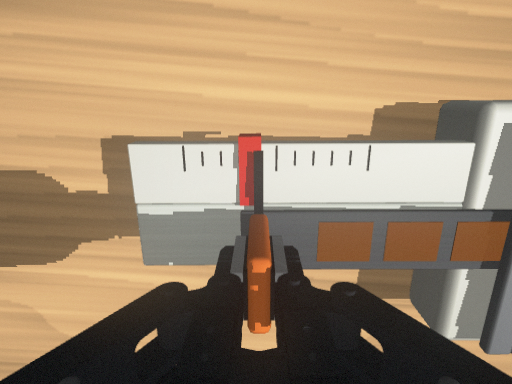

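The picture shows the pointer at column 258, just right of the band's centre at column 250. It is about 4 mm short, because the arm gives way under the spring load. I'll advance by that amount.

```bash
cat > f.py <<'E'
from h import *
np.set_printoptions(precision=4,suppress=True)
yaw=.076; Y=np.array([-np.sin(yaw),np.cos(yaw),0])
g=np.array([.5863,.0624,.0694])
line_to(g+.0683*Y,.03); wait(.4)
q=current_tool_pos(); print('moved',(q-g)@Y,q,current_grasp_force(),current_width(),current_ft_force())
pose=(q,current_ee_rot()); p=read_camera('wrist')
cv2.imwrite('pics/wrist4.png',cv2.resize(p['pixels'][110:280,170:350,::-1],(720,680))[:600])
r={th:depthpt(p,place_of(p,th)[0]['pixel'],pose) for th in ('pointer','mark')}; print(r,(r['pointer']-r['mark'])@Y)
hsv=cv2.cvtColor(p['pixels'],cv2.COLOR_RGB2HSV)
red=((hsv[...,0]<4)|(hsv[...,0]>174))&(hsv[...,1]>150)&(hsv[...,2]>90)
c=cloud(p,red,pose); c=c[(abs(c[:,2]-.0485)<.003)&(abs(c[:,1]-.129)<.02)]; yy=c@Y
print('red y',np.percentile(yy,[1,99]),'mid',np.percentile(yy,[1,99]).mean())
dk=hsv[...,2]<60; c=cloud(p,dk,pose); c=c[(c[:,2]>.05)&(c[:,2]<.058)&(c[:,0]>.606)&(c[:,0]<.64)&(abs(c[:,1]-.129)<.02)]; yy=c@Y
print('black y',len(c),np.percentile(yy,[2,98]).mean() if len(c) else None)
print(np.abs(current_dq()).max(),current_time())
E
python3 f.py
```

```text
moved 0.06382116889127164 [0.5814 0.126  0.0694] 59.00987148284912 0.00959255251302146 [-0.9438 -8.625   4.2225]
{'pointer': array([0.6175, 0.1282, 0.0538]), 'mark': array([0.6178, 0.1283, 0.0534])} -2.478015110037612e-06
red y [0.0756 0.0871] mid 0.08132141797081129
black y 0 None
0.0017359906086908165 14.775
```

View pics/wrist4.png

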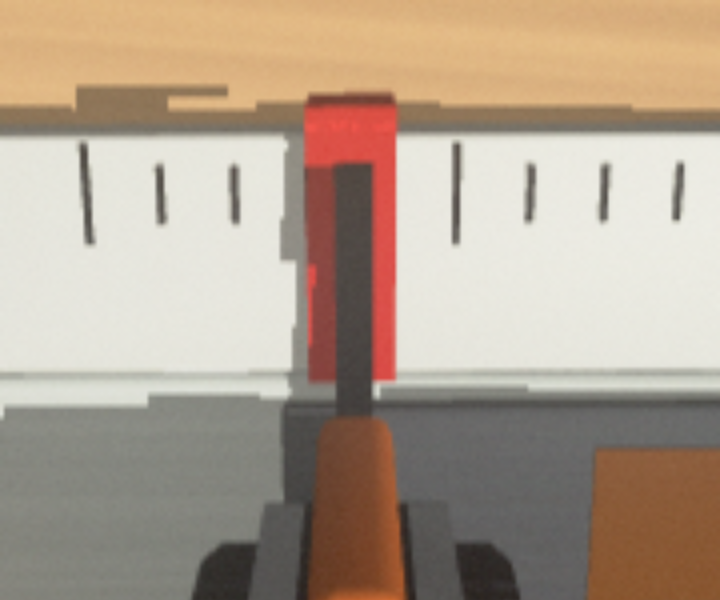

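The pointer (crop column 353) is centred on the red band (columns 305–395), and the tab is held at 59 N. I'll check the lid once more and hand in.

```bash
python3 - <<'E'
from h import *
p=read_camera('side'); o=outline_of(p,'lid')
ok=True
if o:
    g=cloud(p,o[0]['mask']); g=g[(g[:,2]>.03)&(g[:,2]<.15)]; z=np.percentile(g[:,2],[5,50,95]); print(z); ok=z[1]<.068
wait(.4); print(current_grasp_force(),current_tool_pos(),current_time())
if ok: print(sign_off())
E
```

```text
[0.05955932 0.06398755 0.06746546]
59.01149332523346 [0.58144528 0.12605115 0.06940919] 15.275
the job is handed in; nothing more can be done
None
```

I handed the job in at about 15 s with the lid pressed shut and the fingers holding the tab still at 59 N, the pointer within about 1 mm of the red band's middle; no verdict came back.

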